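# Spin-check a rotation platform and brake it on its index

### The job

Check that the black rotation platform runs freely: flick its disc with a fingertip so that it spins by itself at about a turn in four seconds or faster, then brake it with a fingertip so that the red line stops and stays inside the green arc, and take the finger away. The disc must roll into the green by itself: do not touch it while the red line is in either yellow band. Grasp nothing, and leave the post holder, mirror mount and clamping fork where they stand.

Things in the scene. Friction and masses are not known exactly. Their poses are not given: they have to be found in the camera images.
- disc (a joint): Turn of the disc about its upright axis, rad, counter-clockwise from above, not wrapped (counts on past 2 pi, either way). At 0 and every multiple of 2 pi the red line is at the middle of the green arc. Flicked to 2 to 4 rad/s it slows by about 0.25 to 0.7 rad/s each second and stops after about 4 to 13 s.
- axis (a point): Centre of the disc's flat, clear top face, 50 mm above the table. Black disc 160 mm across, 14 mm thick, about 0.45 kg, white ticks round its edge, on a fixed foot 130 mm square. To its right a black lead hangs from the shelf behind to the table and forward over the front edge: keep the gripper clear of it.
- mark (a point): Point on the red radial line (5 mm wide, 45 to 79 mm from the axis), on the disc's top face 70 mm from the axis; turns with the disc. A fingertip pressed lightly on the face and stroked along carries the disc round by friction; a fingertip pressed down on the face with 2 N stops it almost at once.
- zero (a point): Fixed point 70 mm from the axis, level with the disc's top, towards the middle of the index arc. The arc is fixed just outside the disc, 85 to 105 mm from the axis, its top 5 mm below the disc's: green to 0.30 rad (17 degrees) either side of its middle (thin white line), then yellow from 0.30 to 0.60 rad on both sides.
- post_holder: Loose black post holder, upright tube 32x41x50 mm with a thumb screw; origin at the centre of its underside. Not to be moved.
- mirror_mount: Loose black square mirror mount 46x50x50 mm with a round opening; origin at the centre of its underside. Not to be moved.
- fork: Loose steel slotted clamping fork 28x75x14 mm lying flat; origin at the centre of its underside. Not to be moved.

How it is judged (in metres and radians):
On the way, in this order (a step that is already met when the one before it is completed fails the run):
1. the disc spins by itself, untouched, at 1.2 rad/s or more, the red line being outside the green and yellow ((velocity of joint disc above 1.2 rad/s or velocity of joint disc below -1.2 rad/s) and contact force between each of the arm, the fingers and disc below 0.1 N and horizontal distance between mark and zero above 0.045 m), for 0.2 s.
2. a fingertip holds the disc at rest with the red line inside the green arc (contact force between the fingers and disc above 0.5 N and horizontal distance between mark and zero below 0.021 m and velocity of joint disc between -0.05 and 0.05 rad/s), for 0.1 s.
At the end, for the whole second after the job is handed in: The disc is at rest (under 0.05 rad/s) with the red line inside the green arc (within 0.30 rad of its middle) (horizontal distance between mark and zero below 0.021 m and velocity of joint disc between -0.05 and 0.05 rad/s); the robot touches nothing.
It fails at once if the disc is touched while the red line is in a yellow band (0.36 to 0.56 rad from the middle of the green) (horizontal distance between mark and zero between 0.025 and 0.0388 m and contact force between any of the fingers, the arm and disc above 0.3 N).
It fails at once if the black post holder is moved more than 10 mm or lifted (distance of post_holder from where it was at the start of the episode above 0.01 m).
It fails at once if the black mirror mount is moved more than 10 mm or lifted (distance of mirror_mount from where it was at the start of the episode above 0.01 m).
It fails at once if the steel clamping fork is moved more than 10 mm or lifted (distance of fork from where it was at the start of the episode above 0.01 m).
It also fails if it takes over 51 s, if anything falls off the work surface, if the arm or the gripper's body presses on something with over 40 N, if the wrist force passes 120 N, or if a joint passes its speed limit or range.

### The arm

A 6-joint arm with a two-finger parallel gripper is mounted at the origin on a cart in front of the work surface, level with it; the furniture and walls round the work are solid. World frame = base frame: x ahead of the robot, y to its left, z up, the work surface at z = 0. Lengths are in mm, angles in rad, forces in N, time in s.
With the tool pointing down it reaches from about 400 to 925 mm from the base axis. Payload 12.5 kg.
Tool frame: the origin (TCP) lies on the mounting face of the last link; the fingertips stand 190 mm ahead of it and the grasp point (between the pads) lies 171 mm ahead of it; z points along the fingers, y is the line along which they close (so a half turn about z gives the same grasp; the last joint's range is limited). The gripper opens to 95 mm and grips with 3 to 60 N. Pads are 20 mm wide; open, the fingers measure 119 mm over their backs; the gripper's body (75 mm by 180 mm) begins 59 mm behind the grasp point.
Start: joints at [-1.247, 0.491, 1.559, -0, 1.092, -0.106], TCP at [260.449, -568.147, 404.761] pointing down, gripper open.
Joint ranges: [-3.1, 3.1], [-0.84, 2.19], [0.05, 2.79], [-1.13, 4.28], [0.06, 2.93], [-2.69, 2.69]. Speed limits (rad/s): [2.22, 2.22, 2.79, 3.14, 3.14, 3.14].

### API

Orientations are given as [roll, pitch, yaw] about the fixed x, y, z axes, in that order (R = Rz(yaw) Ry(pitch) Rx(roll)).
In Python, from cell import env gives the robot as it stands.
- The arm moves only by the tool carry_out, never from a script. Its argument "series" is a list of rows, each a list of 5 numbers: the shift along the tool's x, y, z in m, then the turn about the tool's z in degrees, then the opening, from 0 (shut) to 1 (fully open). A call has 1 to 20 rows; each row is the pose to reach, as a shift and turn from the pose commanded when the call began, along the tool's axes at that moment; what a row does not reach only later rows make up. A row lasts 1/8 s, in which the tool goes at most 62.5 mm and 10.7 degrees, less where a joint would pass 70% of its speed; a pose out of reach is approached as far as the arm can. A call with a gripper value outside its range is refused whole. The fingers move at their own pace and stop on an object; the grip force is fixed at half the most. Time passes only in rows, so rows that repeat a pose let the fingers close. It gives the time, the measured TCP pose, the force, the opening and the grip force at its end, in the units of the state.
- env.state(): the state, without advancing time (a new reading comes with each control period).
- env.read_camera(name): name is "side" or "top" or "wrist"; returns (picture, depth): 400x640x3 uint8, red, green, blue; 400x640 float32, mm along the optical axis (not along the pixel's ray), 0 where there is no reading.
- env.get_calibration(name): a dict with "intrinsics" (3x3 intrinsics, pixels), "D" ([k1, k2, p1, p2, k3] as OpenCV has them; the pictures are not rectified), "cam_to_world" (4x4, takes a point from camera to world coordinates); the wrist camera has in their place "T_tool_cam" (4x4, takes a point from camera to tool coordinates, whose origin is the TCP and whose axes are the flange's). Camera axes: x right, y up, looking along -z (the intrinsics and any distortion apply to the point x, -y, -z); pixel columns grow to the right and rows downward; lengths in mm; the calibration is good to about 2 mm. A picture is of the moment at which its call begins: read the wrist's pose just before it. get_calibration takes no time and is no camera call.
- env.job_done(): hands the job in; it is judged then, once.
The state is a dict: "t": time; "joints": joint angles; "qvel": joint speeds; "tau": joint torques, N m; "eef_pos": TCP position; "tcp_rot": TCP orientation; "ft_force": force on the tool from outside, world axes, zero at the start; "moment": the same for the moment, N m; "opening": opening from 0.0 (shut) to 1.0 (fully open); "grip_force": force on a finger pad.
Only numpy, scipy, OpenCV 4.12 (cv2) and the standard library are available. Lean on these libraries where they do the work, as an engineer would, in place of code of your own. Each camera call takes 0.05 s, during which the arm holds its last target. There are 200 camera calls.

## Working session

There is one attempt and no reset: what is moved stays moved. The work goes in short steps, Python scripts to look and compute and a tool call to move; the robot and the scene stay as the last step left them, time stands still between calls to the robot, and variables do not carry over. Pictures are saved under pics/ and viewed, at most 10 in all, crops included, and the job is handed in when it is done.

Besides the shell and the picture viewer there is one more tool, called after "Request:" as name([rows], argument=value, ...), one row to a line, values as JSON. carry_out: Moves the arm, as the interface text tells. Its arguments: {"type":"object","properties":{"series":{"type":"array","items":{"type":"array","items":{"type":"number"}}}},"required":["series"]}

```bash
mkdir -p pics; ls; python3 - <<'E'
from cell import env
import cv2, numpy as np
print(env.state())
for n in ("top","side"):
    im,d=env.read_camera(n); cv2.imwrite(f"pics/{n}0.png",im[...,::-1]); np.save(f"/tmp/{n}d.npy",d)
    print(env.get_calibration(n))
print(env.get_calibration("wrist"))
E
```

```text
pics
{'t': 0.0, 'joints': array([-1.24663044e+00,  4.91588439e-01,  1.55945487e+00,  2.79291579e-05,
        1.09169314e+00, -1.05630343e-01]), 'qvel': array([-8.77281696e-04,  2.15145524e-03,  2.47067065e-03,  1.04942818e-03,
       -4.11075291e-05,  2.98507593e-04]), 'tau': array([ 4.32770103e-03, -6.12636209e+01, -2.58183557e+01,  6.94552856e-02,
        4.82348702e-02, -1.18671992e-04]), 'eef_pos': array([ 260.42480269, -568.12761494,  404.14181548]), 'tcp_rot': array([-3.14045785e+00, -1.45226677e-04,  4.29783261e-01]), 'ft_force': array([ 0.29745147, -0.34273152, -0.48111031]), 'moment': array([-0.08959016,  0.05718079,  0.0434238 ]), 'grip_force': 0.0, 'opening': 0.9984586827378036}
{'intrinsics': array([[469.06422694,   0.        , 318.19327903],
       [  0.        , 469.06422694, 191.61158914],
       [  0.        ,   0.        ,   1.        ]]), 'D': array([-0.09782109,  0.        ,  0.        ,  0.        ,  0.        ]), 'cam_to_world': array([[ 1.23867385e-02,  9.98063742e-01, -6.09535603e-02,
         4.47263010e+02],
       [-9.99690814e-01,  1.10464523e-02, -2.227671
[... 712 characters left out ...]
4068738e+03],
       [ 0.00000000e+00,  0.00000000e+00,  0.00000000e+00,
         1.00000000e+00]])}
{'intrinsics': array([[329.06516305,   0.        , 317.30352031],
       [  0.        , 329.06516305, 199.61132166],
       [  0.        ,   0.        ,   1.        ]]), 'D': array([0.00614349, 0.        , 0.        , 0.        , 0.        ]), 'T_tool_cam': array([[-2.10736435e-04,  9.64302573e-01,  2.64802765e-01,
         7.41312803e+01],
       [ 9.99999976e-01,  1.89216920e-04,  1.06774066e-04,
        -9.69092627e-01],
       [ 5.28573429e-05,  2.64802781e-01, -9.64302590e-01,
         1.90508520e+01],
       [ 0.00000000e+00,  0.00000000e+00,  0.00000000e+00,
         1.00000000e+00]])}
```

View pics/top0.png

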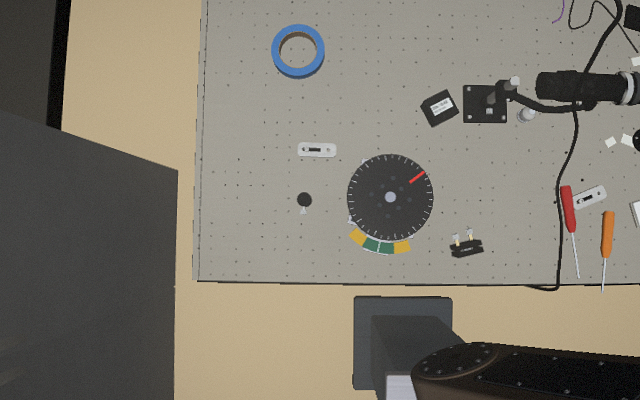

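View pics/side0.png

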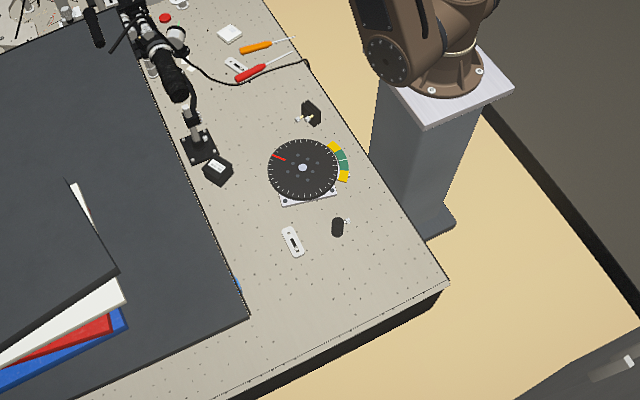

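The top view shows the disc at about (390,197), the red line at (417,177) and the green arc at (379,247). The fork is at (317,149), the post holder at (304,200), the mirror mount at (466,246), and the lead runs down x≈560–620. The side view agrees, and the shelf is at the back.

```bash
cat > h.py <<'E'
import cv2, numpy as np
from cell import env
from scipy.spatial.transform import Rotation as Ro
def cam(n,s=None):
    c=env.get_calibration(n)
    if n=="wrist":
        T=np.eye(4);T[:3,:3]=Ro.from_euler('xyz',s["tcp_rot"]).as_matrix();T[:3,3]=s["eef_pos"]
        return c["intrinsics"],c["D"],T@c["T_tool_cam"]
    return c["intrinsics"],c["D"],c["cam_to_world"]
def world(px,c,z=None,depth=None):
    K,D,T=c
    p=cv2.undistortPoints(np.float64(px).reshape(-1,1,2),K,D)[:,0]
    r=np.c_[p[:,0],-p[:,1],-np.ones(len(p))]
    if depth is not None: return (r*np.reshape(depth,(-1,1)))@T[:3,:3].T+T[:3,3]
    w=r@T[:3,:3].T
    return T[:3,3]+w*((z-T[2,3])/w[:,2])[:,None]
def hsv(im): return cv2.cvtColor(im,cv2.COLOR_RGB2HSV)
def pix(m): 
    v,u=np.nonzero(m); return np.c_[u,v].astype(float)
def red(im): 
    h=hsv(im); return ((h[...,0]<6)|(h[...,0]>174))&(h[...,1]>140)&(h[...,2]>80)
E
python3 - <<'E'
from h import *
for n in ("top","side"):
    im=cv2.imread(f"pics/{n}0.png")[...,::-1].copy(); d=np.load(f"/tmp/{n}d.npy"); c=cam(n); h=hsv(im)
    # hub of disc (light), ring red and green
    w=world(pix(np.ones(d.shape)),c,z=50).reshape(400,640,3)
    cen0=world([[390,197]] if n=="top" else [[303,167]],c,z=50)[0]
    near=np.hypot(*(w[...,:2]-cen0[:2]).transpose(2,0,1))<115
    hub=near&(np.hypot(*(w[...,:2]-cen0[:2]).transpose(2,0,1))<20)&(h[...,2]>130)
    r=red(im)&near; g=near&(h[...,0]>60)&(h[...,0]<95)&(h[...,1]>60); y=near&(h[...,0]>15)&(h[...,0]<30)&(h[...,1]>150)
    ce=w[hub].mean(0)[:2]
    disc=(h[...,2]<75)&near
    cn,_=cv2.findContours(disc.astype(np.uint8),cv2.RETR_EXTERNAL,cv2.CHAIN_APPROX_NONE)
    k=max(cn,key=cv2.contourArea); e=cv2.fitEllipse(cv2.convexHull(k))
    print(n,"hub",ce,"ell",world([e[0]],c,z=47)[0],e)
    rp=w[r].mean(0)[:2]; gp=world(pix(g),c,z=45).mean(0)[:2]; yp=world(pix(y),c,z=45).mean(0)[:2]
    f=lambda p:(np.degrees(np.arctan2(*(p-ce)[::-1])),np.hypot(*(p-ce)))
    print("red",f(rp),"green",f(gp),"yel",f(yp),r.sum(),g.sum(),y.sum())
    pts=dict(top=dict(post=(304,200),fork=(317,149),mount=(466,246),box=(440,105),base=(485,105),leadA=(575,100),leadB=(558,240),leadC=(610,15),scope=(580,85)),side=dict(shelf1=(200,200),shelf2=(100,150),shelf3=(240,315),lead=(240,85),mast=(190,100)))[n]
    for kk,(u,v) in pts.items(): print(kk,world([(u,v)],c,depth=[d[v,u]])[0].round())
E
```

```text
top hub [492.38500677 164.0895906 ] ell [491.5519431  164.22088076  47.        ] ((389.650146484375, 197.03187561035156), (85.15408325195312, 86.11888885498047), 103.22467803955078)
red (np.float64(-52.74219990613039), np.float64(61.38301177088807)) green (np.float64(167.97553320229017), np.float64(92.58352359986254)) yel (np.float64(167.05053043768422), np.float64(84.94013137719087)) 53 297 305
post [486. 324.  13.]
fork [585. 300.   8.]
mount [403.  24.  52.]
box [667.  68.  42.]
base [669. -19.  39.]
leadA [ 636. -103.  215.]
leadB [ 413. -176.    2.]
leadC [ 880. -309.   -0.]
scope [648. -90. 253.]
side hub [492.70679092 161.9647494 ] ell [494.52162051 166.43036767  47.        ] ((302.3682556152344, 169.45603942871094), (61.21604537963867, 69.90909576416016), 86.68830871582031)
red (np.float64(-53.03002978514131), np.float64(62.10116180189578)) green (np.float64(170.61971355719982), np.float64(79.59267513330198)) yel (np.float64(164.81273689360805), np.float64(84.53798052318167)) 31 181 186
shelf1 [730. 105.  -1.]
shelf2 [849. 180. 380.]
shelf3 [751. 525. 383.]
lead [ 514. -172.    2.]
mast [661. -81. 119.]
```

Request:
carry_out([
  [0.344,-0.247,0,-65.4,0],
  [0.344,-0.247,0,-65.4,0],
  [0.344,-0.247,0,-65.4,0],
  [0.344,-0.247,0,-65.4,0],
  [0.344,-0.247,0,-65.4,0],
  [0.344,-0.247,0,-65.4,0],
  [0.344,-0.247,0,-65.4,0],
  [0.466,-0.545,0,-65.4,0],
  [0.466,-0.545,0,-65.4,0],
  [0.466,-0.545,0,-65.4,0],
  [0.466,-0.545,0,-65.4,0],
  [0.466,-0.545,0,-65.4,0],
  [0.466,-0.545,0.134,-65.4,0],
  [0.466,-0.545,0.134,-65.4,0],
  [0.466,-0.545,0.134,-65.4,0],
  [0.466,-0.545,0.134,-65.4,0],
  [0.466,-0.545,0.134,-65.4,0],
])

```text
t: 2.22
eef_pos: [457.5, 121.2, 272.6]
tcp_rot: [3.138, -0.0, 1.571]
ft_force: [0.8, -1.0, -0.2]
opening: 0.005
grip_force: 0.0
```

```bash
cat >> h.py <<'E'
def angle(C=(492,164),zero=168.):
    s=env.state(); im,d=env.read_camera("wrist"); c=cam("wrist",s)
    m=pix(red(im))
    if len(m)==0: return s,im,None,None,0
    w=world(m,c,z=50)[:,:2]-np.array(C); r=np.hypot(*w.T); w=w[(r>40)&(r<84)]
    if len(w)==0: return s,im,None,None,0
    p=w.mean(0); a=(np.degrees(np.arctan2(p[1],p[0]))-zero+180)%360-180
    return s,im,np.radians(a),np.hypot(*p),len(w)
E
python3 - <<'E'
from h import *
s,im,a,r,n=angle(); print(s["t"],s["eef_pos"],s["tcp_rot"],s["ft_force"],a,r,n)
cv2.imwrite("pics/w1.png",im[...,::-1])
c=cam("wrist",s);h=hsv(im)
g=pix((h[...,0]>60)&(h[...,0]<95)&(h[...,1]>60)); w=world(g,c,z=45)[:,:2]-[492,164]
q=np.hypot(*w.T);w=w[(q>75)&(q<115)];p=w.mean(0);print(np.degrees(np.arctan2(p[1],p[0])),np.hypot(*p),len(w))
E
```

```text
2.225 [457.48286322 121.22353133 272.64519365] [ 3.13840147e+00 -3.07981746e-04  1.57068760e+00] [ 0.78721956 -1.0075963  -0.19498214] 2.423494672110812 61.8045992016488 415
166.9924231555549 93.7391942125262 2863
```

View pics/w1.png

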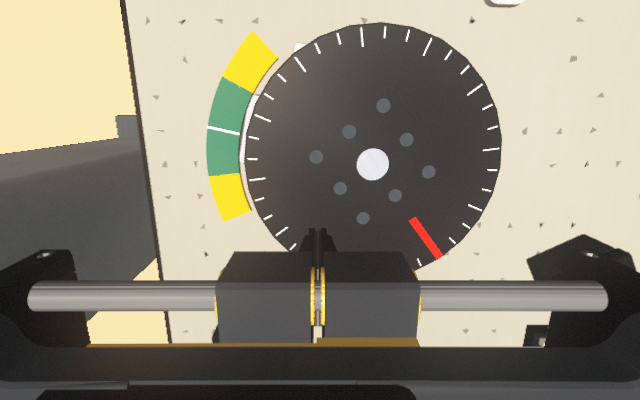

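Request:
carry_out([
  [0,0,0.02,0,0],
  [0,0,0.026,0,0],
  [0,0,0.028,0,0],
  [0,0,0.028,0,0],
])

```text
t: 2.78
eef_pos: [457.1, 121.4, 243.2]
tcp_rot: [3.141, -0.0, 1.571]
ft_force: [-0.2, -0.7, 1.2]
opening: 0.003
grip_force: 0.0
```

```bash
python3 - <<'E'
from h import *
s,im,a,r,n=angle(); print(s["t"],s["eef_pos"],s["ft_force"],a,r,n)
c=cam("wrist",s);h=hsv(im); K,D,T=c
m=pix((h[...,2]>150)&(h[...,1]<60)); w=world(m,c,z=50); k=np.hypot(w[:,0]-492,w[:,1]-164)<16; print(w[k].mean(0))
E
```

```text
2.775 [457.083818   121.43245955 243.23867183] [-0.19002563 -0.74202622  1.19913993] 2.4239072874249192 61.73664459801577 540
[491.82500718 163.57862974  50.        ]
```

Request:
carry_out([
  [0,0,0.0015,0,0],
  [0,0,0.0015,0,0],
])

```text
t: 3.08
eef_pos: [457.0, 121.5, 241.3]
tcp_rot: [3.142, 0.0, 1.571]
ft_force: [-0.0, -0.5, -0.7]
opening: 0.004
grip_force: 0.0
```

Request:
carry_out([
  [0,0,0.001,0,0],
  [0,0,0.001,0,0],
])

```text
t: 3.32
eef_pos: [457.0, 121.4, 240.4]
tcp_rot: [3.141, 0.0, 1.571]
ft_force: [0.2, 0.7, 4.4]
opening: 0.007
grip_force: 2.1
```

Request:
carry_out([
  [0,0,0.0005,0,0],
  [0,0,0.0005,0,0],
])

```text
t: 3.58
eef_pos: [457.0, 121.4, 240.4]
tcp_rot: [3.141, 0.0, 1.571]
ft_force: [-1.8, -1.4, 12.1]
opening: 0.007
grip_force: 6.2
```

Request:
carry_out([
  [-0.0039,0.0054,-0.0003,0,0],
  [-0.0093,0.0162,-0.0003,0,0],
  [-0.0125,0.0312,-0.0003,0,0],
  [-0.0114,0.0464,-0.0003,0,0],
  [-0.0062,0.0608,-0.002,0,0],
  [0.0028,0.0732,-0.006,0,0],
  [0.0085,0.0783,-0.008,0,0],
])

```text
t: 4.45
eef_pos: [535.8, 130.5, 247.8]
tcp_rot: [3.141, 0.0, 1.571]
ft_force: [-0.7, 0.5, -0.0]
opening: 0.002
grip_force: 0.0
```

```bash
python3 - <<'E'
from h import *
for i in range(4):
    s,im,a,r,n=angle(); print(s["t"],s["eef_pos"],s["ft_force"],a,r,n)
E
```

```text
4.45 [535.79004172 130.52861497 247.80713317] [-0.66621657  0.47617894 -0.01131014] -2.212868156469129 62.28720257406561 934
4.5 [536.00666146 130.9364585  248.02559132] [-0.53633124 -0.10049394  0.22051559] -2.114990818879397 61.678461108711154 960
4.55 [535.43216517 130.5892442  247.7970566 ] [-0.45522525 -0.34673816  0.372903  ] -2.0149390944574406 61.679170196185325 976
4.6 [535.05863423 130.31117028 247.65018711] [1.05451767 1.29641939 0.96184379] -1.9172304735478891 61.79978480371027 992
```

Request:
carry_out([
  [-0.0085,-0.045,0,0,0],
  [-0.0085,-0.0783,0.002,0,0],
  [-0.0085,-0.0783,0.004,0,0],
])

```text
t: 5.03
eef_pos: [455.1, 121.3, 243.8]
tcp_rot: [-3.14, 0.0, 1.571]
ft_force: [-0.2, -0.4, 0.5]
opening: 0.007
grip_force: 0.0
```

```bash
python3 - <<'E'
from h import *
for i in range(4):
    s,im,a,r,n=angle(); print(s["t"],s["eef_pos"],s["ft_force"],a,r,n)
E
```

```text
5.025 [455.0851268  121.29118266 243.80171096] [-0.18858617 -0.37506248  0.46484948] -1.1451212956750259 62.25047284284363 1313
5.075 [456.56945541 121.36874007 243.73786306] [ 0.06335419 -0.11864612  0.18198579] -1.0536622105971822 62.256875517648346 1215
5.125 [457.35912742 121.40075512 243.78836256] [ 0.13104853  0.59712265 -0.16618909] -0.9636960132970068 62.36024846467574 1145
5.175 [457.69094834 121.41704478 243.78232059] [-0.36461781  0.02288345 -0.4547816 ] -0.8760990890753951 62.3960956813525 1092
```

Request:
carry_out([
  [0,0,0,0,0],
  [0,0,0,0,0],
  [0,0,0,0,0],
  [0,0,0,0,0],
  [0,0,0,0,0],
  [0,0,0,0,0],
  [0,0,0,0,0],
  [0,0,0,0,0],
  [0,0,0,0,0],
  [0,0,0,0,0],
  [0,0,0,0,0],
  [0,0,0,0,0],
  [0,0,0,0,0],
  [0,0,0,0,0],
  [0,0,0,0,0],
  [0,0,0,0,0],
  [0,0,0,0,0],
  [0,0,0,0,0],
  [0,0,0,0,0],
  [0,0,0,0,0],
])

```text
t: 7.72
eef_pos: [457.0, 121.4, 243.7]
tcp_rot: [3.142, 0.0, 1.571]
ft_force: [-0.4, -0.8, -1.4]
opening: 0.006
grip_force: 0.0
```

```bash
python3 - <<'E'
from h import *
for i in range(3):
    s,im,a,r,n=angle(); print(s["t"],s["eef_pos"],s["ft_force"],a,r,n)
E
```

```text
7.725 [456.97478523 121.44448558 243.70257991] [-0.36532492 -0.80888182 -1.40363282] 2.235859579374205 58.408441587663106 446
7.775 [457.00632607 121.45967003 243.71260044] [ 0.04035156 -0.30350862  0.17888259] 2.274447685940188 59.04472467458186 474
7.825 [456.99507983 121.45181229 243.71374684] [-0.44180079 -0.78853299  0.38679525] 2.311980505655029 59.88206154198142 499
```

Request:
carry_out([
  [0,0,0,0,0],
  [0,0,0,0,0],
  [0,0,0,0,0],
  [0,0,0,0,0],
  [0,0,0,0,0],
  [0,0,0,0,0],
  [0,0,0,0,0],
  [0,0,0,0,0],
  [0,0,0,0,0],
  [0,0,0,0,0],
  [0,0,0,0,0],
  [0,0,0,0,0],
  [0,0,0,0,0],
  [0,0,0,0,0],
  [0,0,0,0,0],
  [0,0,0,0,0],
])

```text
t: 9.88
eef_pos: [457.0, 121.4, 243.7]
tcp_rot: [3.142, 0.0, 1.571]
ft_force: [-0.0, 0.4, -0.5]
opening: 0.004
grip_force: 0.0
```

```bash
python3 - <<'E'
from h import *
for i in range(2):
    s,im,a,r,n=angle(); print(s["t"],s["eef_pos"],s["ft_force"],a,r,n)
E
```

```text
9.875 [456.9785133  121.43449463 243.70421451] [-0.00353579  0.39670839 -0.47780125] -3.1067151817739598 61.92057379484015 634
9.925 [456.97266181 121.43858771 243.69742022] [ 0.58296419 -0.55705287  0.66059995] -3.1013356209345493 61.87533789048291 631
```

Request:
carry_out([
  [0,0,0.0025,0,0],
  [0,0,0.0036,0,0],
  [0,0,0.0037,0,0],
  [-0.0027,0.0035,0.0037,0,0],
  [-0.0072,0.0113,0.0037,0,0],
  [-0.0105,0.0198,0.0037,0,0],
  [-0.0122,0.0288,0.0037,0,0],
  [-0.0125,0.0379,0.0037,0,0],
  [-0.0113,0.0469,0.0037,0,0],
  [-0.0086,0.0556,0.0035,0,0],
  [-0.0045,0.0637,0.0015,0,0],
  [0.0009,0.0711,-0.002,0,0],
  [0.0056,0.0759,-0.003,0,0],
])

```text
t: 11.6
eef_pos: [533.3, 127.5, 246.9]
tcp_rot: [3.141, 0.0, 1.571]
ft_force: [-0.3, 0.0, 0.4]
opening: 0.007
grip_force: 0.0
```

```bash
python3 - <<'E'
from h import *
for i in range(3):
    s,im,a,r,n=angle(); print(s["t"],s["eef_pos"],s["ft_force"],a,r,n)
E
```

```text
11.6 [533.27563979 127.51608817 246.88077063] [-0.30204949  0.03297151  0.37882916] -1.5794073886872888 62.195732918575054 956
11.65 [533.61008939 127.89624266 246.94445884] [ 0.10727503 -0.69191185 -0.145027  ] -1.5164609024312659 61.76306574149074 864
11.7 [533.1666269  127.59258157 246.72925628] [ 0.21808686  0.93463465 -0.38215599] -1.4597212432319921 61.78130613889156 863
```

Request:
carry_out([
  [0,0,0.002,0,0],
  [0,0,0.0035,0,0],
  [0,0,0.0035,0,0],
  [0,0,0.0035,0,0],
  [0,0,0.0035,0,0],
  [0,0,0.0035,0,0],
  [0,0,0.0035,0,0],
  [0,0,0.0035,0,0],
  [0,0,0.0035,0,0],
])

```text
t: 12.88
eef_pos: [532.9, 127.1, 243.2]
tcp_rot: [3.142, 0.0, 1.571]
ft_force: [-0.6, -0.0, -0.5]
opening: 0.006
grip_force: 0.0
```

```bash
python3 - <<'E'
from h import *
for i in range(3):
    s,im,a,r,n=angle(); print(s["t"],s["eef_pos"],s["ft_force"],a,r,n)
E
```

```text
12.875 [532.87412418 127.0940723  243.21765685] [-0.64696338 -0.0432678  -0.5468203 ] -0.4018695121465518 62.73674484943678 828
12.925 [532.88909178 127.08198579 243.20601077] [ 0.48578388 -0.3302151   0.25236831] -0.3671756524348445 62.76692837023291 823
12.975 [532.87807955 127.07249706 243.21475439] [ 0.08342645  0.22250212 -0.54791811] -0.33326874911852034 62.827089885379756 812
```

Request:
carry_out([
  [0,0,0,0,0],
  [0,0,0.0015,0,0],
  [0,0,0.0034,0,0],
  [0,0,0.0034,0,0],
  [0,0,0.0034,0,0],
  [0,0,0.0034,0,0],
])

```text
t: 13.78
eef_pos: [532.9, 127.2, 240.4]
tcp_rot: [3.141, -0.0, 1.571]
ft_force: [-2.3, 1.2, 7.5]
opening: 0.003
grip_force: 4.2
```

```bash
python3 - <<'E'
from h import *
for i in range(3):
    s,im,a,r,n=angle(); print(s["t"],s["eef_pos"],s["ft_force"],s["grip_force"],a,r,n)
E
```

```text
13.775 [532.94784993 127.21805611 240.37040654] [-2.29215053  1.19906552  7.48492923] 4.188931188555216 -0.09259018190458174 62.6580419219392 715
13.825 [532.93902759 127.19885055 240.36503287] [-1.88522586  2.28504237  8.67072079] 4.187167597847292 -0.09229910947465989 62.64800859893158 715
13.875 [532.93167177 127.22566169 240.36780413] [-1.66355542  0.55116282  8.65109023] 4.189709078527812 -0.0923926864763068 62.653603910941456 715
```

Request:
carry_out([
  [0,0,0.003,0,0],
  [0,0,0.0025,0,0],
  [0,0,0.001,0,0],
  [0,0,-0.01,0,0],
  [0,0,-0.04,0,0],
  [0,0,-0.06,0,0],
  [0,0,-0.06,0,0],
  [0,0,-0.06,0,0],
])

```text
t: 14.92
eef_pos: [532.7, 127.0, 299.2]
tcp_rot: [-3.141, 0.0, 1.571]
ft_force: [0.0, -0.3, 0.3]
opening: 0.002
grip_force: 0.0
```

```bash
python3 - <<'E'
from h import *
A=[]
for i in range(4):
    s,im,a,r,n=angle(); A.append(a)
print(s["t"],s["eef_pos"],s["qvel"].round(3),A)
if abs(A[-1])<.2 and abs(A[-1]-A[0])<.004: print(env.job_done())
E
```

```text
15.075 [532.79094819 127.06407455 298.92912194] [ 0.001 -0.001 -0.004  0.001  0.001  0.002] [np.float64(-0.18412812349437926), np.float64(-0.18807137721847275), np.float64(-0.1905278593810664), np.float64(-0.19230102091132673)]
```

Lift-off nudged the disc back slightly, so I'm checking where it settles.

```bash
python3 - <<'E'
from h import *
A=[]
for i in range(8):
    s,im,a,r,n=angle(); A.append(round(float(a),4))
print(s["t"],s["ft_force"],A)
if abs(A[-1])<.24 and abs(A[-1]-A[-4])<.0015: print(env.job_done())
E
```

```text
15.475 [ 0.09447197 -0.13068624  0.45311532] [-0.1936, -0.1939, -0.1939, -0.1943, -0.1936, -0.194, -0.1941, -0.1937]
the job is handed in; nothing more can be done
None
```

The job is handed in. I flicked the disc to about 2 rad/s and let it roll freely. A second, gentler flick rolled it into the green, where I braked it with the fingertip. After the finger lifted, the red line drifted slightly and came to rest about 0.19 rad from the middle of the green (limit 0.30), with the finger clear of the disc. The hand-in gave no verdict.

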